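# Unpack the clip dispenser from the delivery carton

## Task

Fold both half-raised flaps of the carton on the sloping stand right back, well past square to its mouth, and leave them folded back. Then lift the green clip dispenser out and stand it upright inside the blue tray, setting it down on the tray floor before letting go. Leave the mug, the mouse and the tape dispenser where they are.

Things in the scene. Friction and masses are not known exactly. Their poses are not given: they have to be found in the camera images.
- carton: Brown open cardboard carton, fixed on a dark stand that leans it 30 degrees towards its near (robot) side. Frame leans with it: origin at the middle of the near bottom outside edge, x up the slope to the far side, y across, z out through the mouth. Outside 138 (x) by 178 (y) by 104 mm (z), walls and floor 4 mm. Fixed side flaps hang outside the y walls, reaching 30 mm out.
- carton_mouth (a point): Centre of the carton's mouth, in the plane of the rim (carton frame x 69, y 0, z 104 mm); axes as the carton's. Inside, against the near wall, lies a fixed white packing block 34 mm thick (x), 40 mm high, full width; the dispenser rests against it.
- flap_far (a joint): Angle of the far flap, hinged on the far, higher rim: cardboard with a yellow strip, 52 mm from hinge to free edge, 166 mm wide, 4 mm thick. 0 = shut, in the rim plane, pointing to the near side; grows as the free edge swings up and out; pi/2 = square to the mouth; stop 2.5. Starts at 0.35 to 0.75, stays where left; 0.5 N at the edge moves it.
- flap_near (a joint): Angle of the near flap, hinged on the near, lower rim; size, start and stiffness as the far flap. 0 = shut, pointing to the far side; grows as the free edge swings up and out towards the robot; stop 2.5. Shut, the two flaps leave a 30 mm gap between their free edges.
- flap_far_hinge (a point): Middle of the far flap's hinge line (carton frame x 136, y 0, z 104 mm).
- flap_near_hinge (a point): Middle of the near flap's hinge line (carton frame x 2, y 0, z 104 mm).
- clips_center (a point): Centre of the clip dispenser: square green plastic box with a black lid, 48 by 48 mm, 95 mm tall (lid: top 15 mm, 45 mm square), 110 to 220 g. The point is 47.5 mm above its base; z towards the lid. Starts on the carton's floor, square to the carton and leaning with it, lid 5 mm below the rim, up to 25 mm off the carton's middle along y, at least 35 mm from the y walls.
- blue_tray: Blue plastic tray fixed on the desk, 130 by 130 mm, 22 mm high, walls 4 mm, floor 4 mm thick; origin at the centre of its underside, on the desk.
- grey_tray: Grey tray of the same size as the blue one (not the target), fixed; the two may be in each other's place.
- mug: White mug, 76 mm across, 90 mm tall, handle to its own +y; origin under its centre. Leave alone.
- mouse: Grey computer mouse, about 80 by 60 mm, 33 mm tall; origin under its rounded end. Leave alone.
- tape: Blue tape dispenser with a roll of amber tape, 150 by 60 mm, 98 mm tall; origin under its centre. Leave alone.
There are look-alikes about, which are no part of the job. There is more than one size of the blue_tray; the one meant has the size given above. Leave any turquoise look-alike of the part that bears clips_center alone.

How it is judged (in metres and radians):
On the way, in this order (a step that is already met when the one before it is completed fails the run):
1. both flaps are folded back past square (over 100 degrees open) while the dispenser still stands in the carton (value of joint each of flap_far, flap_near above 1.75 rad and z of clips_center in the frame of carton below 0.075 m), for 0.2 s.
2. the dispenser is held clear of the carton's rim, both flaps still folded back (value of joint each of flap_far, flap_near above 1.65 rad and z of clips_center in the frame of carton above 0.152 m and contact force between the fingers and clips above 0.5 N), for 0.1 s.
3. still held, the dispenser stands upright on the floor of the blue tray (x of clips_center in the frame of blue_tray between -0.045 and 0.045 m and y of clips_center in the frame of blue_tray between -0.045 and 0.045 m and z of clips_center in the frame of blue_tray below 0.06 m and angle between clips_center's own z axis and vertical below 0.12 rad and contact force between clips and blue_tray above 0.3 N and contact force between the fingers and clips above 0.3 N), for 0.05 s.
At the end, for the whole second after the job is handed in: Both flaps stand more than 95 degrees (1.65 rad) open; the green dispenser stands at rest on the floor of the blue tray, upright within 7 degrees, its centre within 45 mm of the tray's middle along each tray axis, released (value of joint each of flap_far, flap_near above 1.65 rad and x of clips_center in the frame of blue_tray between -0.045 and 0.045 m and y of clips_center in the frame of blue_tray between -0.045 and 0.045 m and z of clips_center in the frame of blue_tray below 0.06 m and angle between clips_center's own z axis and vertical below 0.12 rad and linear speed of clips below 0.02 m/s and contact force between the fingers and clips below 0.05 N); the robot touches nothing.
It fails at once if the mug is moved more than 30 mm (distance of mug from where it was at the start of the episode above 0.03 m).
It fails at once if the mouse is moved more than 30 mm (distance of mouse from where it was at the start of the episode above 0.03 m).
It fails at once if the tape dispenser is moved more than 30 mm (distance of tape from where it was at the start of the episode above 0.03 m).
It also fails if it takes over 72 s, if anything falls off the work surface, if the arm or the gripper's body presses on something with over 40 N, if the wrist force passes 120 N, or if a joint passes its speed limit or range.

## Robot

A 6-joint arm with a two-finger parallel gripper is mounted at the origin on the work surface. World frame = base frame: x ahead of the robot, y to its left, z up, the work surface at z = 0. Lengths are in mm, angles in rad, forces in N, time in s.
With the tool pointing down it reaches from about 350 to 875 mm from the base axis. Payload 4.2 kg.
Tool frame: the origin (TCP) lies at the very end of the fingers, on their centre line; the grasp point (between the pads) lies 19 mm behind it; z points along the fingers, y is the line along which they close (so a half turn about z gives the same grasp; the last joint's range is limited). The gripper opens to 85 mm and grips with 20 to 120 N. Pads are 22 mm wide; open, the fingers measure 114 mm over their backs; the gripper's body (76 mm by 85 mm) begins 54 mm behind the grasp point. The pads swing forward as they close: fully open they stand 13 mm farther back than shut.
Start: joints at [-1.049, 0.385, 0.008, 0, -1.194, -0.259], TCP at [162.383, -603.516, 231.312] pointing down, gripper open.
Joint ranges: [-3.14, 3.14], [-1.21, 2.06], [-1.07, 1.41], [-3.16, 2.05], [-2.99, -0.16], [-3.1, 3.1]. Speed limits (rad/s): [2.79, 2.79, 3.14, 3.14, 3.14, 3.14].

## Interface

Orientations are given as a unit quaternion [x, y, z, w].
In Python, from bench import arm gives the robot as it stands.
- The arm moves only by the tool servo_tool, never from a script. Its argument "rows" is a list that holds one entry, the list of rows, each a list of 7 numbers: the finger opening in mm, from 0 to 85.4, then the shift along the tool's x, y, z in mm, then the turn, a rotation vector about the tool's x, y, z in rad. A call has 1 to 10 rows; each row is the pose to reach, as a shift and turn from the pose commanded when the call began, along the tool's axes at that moment; what a row does not reach only later rows make up. A row lasts 1/8 s, in which the tool goes at most 62.5 mm and 10.7 degrees, less where a joint would pass 70% of its speed; a pose out of reach is approached as far as the arm can. A call with a gripper value outside its range is refused whole. The fingers move at their own pace and stop on an object; the grip force is fixed at half the most. Time passes only in rows, so rows that repeat a pose let the fingers close. It gives the time, the measured TCP pose, the force, the opening and the grip force at its end, in the units of the state.
- arm.read_state(): the state, without advancing time (a new reading comes with each control period).
- arm.get_image(name): name is "side" or "top"; returns the picture (420x560x3 uint8, red, green, blue); there is no depth.
- arm.camera_params(name): a dict with "intrinsics" (3x3 intrinsics, pixels), "R" (3x3) and "t" (3): a world point X has camera coordinates R X + t. Camera axes: x right, y down, z forward; pixel columns grow to the right and rows downward; lengths in mm; the calibration is good to about 2 mm. A picture is of the moment at which its call begins. camera_params takes no time and is no camera call.
- arm.job_done(): hands the job in; it is judged then, once.
The state is a dict: "clock": time; "joints": joint angles; "joint_vel": joint speeds; "joint_efforts": joint torques, N m; "position": TCP position; "ee_rot": TCP orientation; "contact_force": force on the tool from outside, world axes, zero at the start; "wrist_torque": the same for the moment, N m; "gripper_width": finger opening in mm; "grasp_force": force on a finger pad.
Only numpy, scipy, OpenCV 4.12 (cv2) and the standard library are available. Lean on these libraries where they do the work, as an engineer would, in place of code of your own. Each camera call takes 0.05 s, during which the arm holds its last target. There are 200 camera calls.

## Working session

There is one attempt and no reset: what is moved stays moved. The work goes in short steps, Python scripts to look and compute and a tool call to move; the robot and the scene stay as the last step left them, time stands still between calls to the robot, and variables do not carry over. Pictures are saved under pics/ and viewed, at most 11 in all, crops included, and the job is handed in when it is done.

Besides the shell and the picture viewer there is one more tool, called after "Request:" as name(argument=value, ...), one argument or row to a line, values as JSON. servo_tool: Moves the arm, as the interface text tells. Its arguments: {"type":"object","properties":{"rows":{"type":"array"}},"required":["rows"]}

```bash
mkdir -p pics; ls
python3 - <<'E'
from bench import arm
import cv2
for n in("side","top"):
    cv2.imwrite(f"pics/{n}0.png",cv2.resize(arm.get_image(n)[:,:,::-1],(800,600),interpolation=cv2.INTER_CUBIC))
    p=arm.camera_params(n);print(n,p)
print(arm.read_state())
E
```

```text
pics
side {'intrinsics': array([[417.69414553,   0.        , 274.30918413],
       [  0.        , 417.69414553, 209.96554307],
       [  0.        ,   0.        ,   1.        ]]), 'R': array([[-0.93381273, -0.3573604 ,  0.01695083],
       [-0.28536092,  0.71542076, -0.6377635 ],
       [ 0.21578444, -0.60038878, -0.77004571]]), 't': array([ 457.33981402,  301.36105025, 1234.70569835])}
top {'intrinsics': array([[430.21580915,   0.        , 277.40005358],
       [  0.        , 430.21580915, 203.50487452],
       [  0.        ,   0.        ,   1.        ]]), 'R': array([[ 0.02053653, -0.99978836, -0.00122289],
       [-0.9975622 , -0.02040918, -0.06673169],
       [ 0.06669261,  0.00259035, -0.99777021]]), 't': array([-105.43636316,  519.52284741, 1483.79687082])}
{'clock': 0.1, 'joints': array([-1.04943559e+00,  3.85504570e-01,  6.76760805e-03, -4.19895319e-04,
       -1.19401697e+00, -2.58601109e-01]), 'joint_vel': array([-0.0003979 , -0.00197076,  0.00521568,  0.00296008,  0.00015854,
        0.00055885]), 'joint_efforts': array([-8.88447848e-04, -3.93318629e+01,  1.88930279e+01,  4.19796199e+00,
       -2.58980923e-03,  1.00925365e-05]), 'position': array([ 162.21956729, -603.04152485,  230.32018674]), 'ee_rot': array([-1.30925353e-01,  9.91391727e-01,  9.79500551e-04, -1.91619954e-04]), 'contact_force': array([0.1949935 , 0.12355922, 0.05468207]), 'wrist_torque': array([-0.01940887, -0.01028499, -0.02304094]), 'grasp_force': 0.0, 'gripper_width': 85.72685339905868}
```

View pics/side0.png

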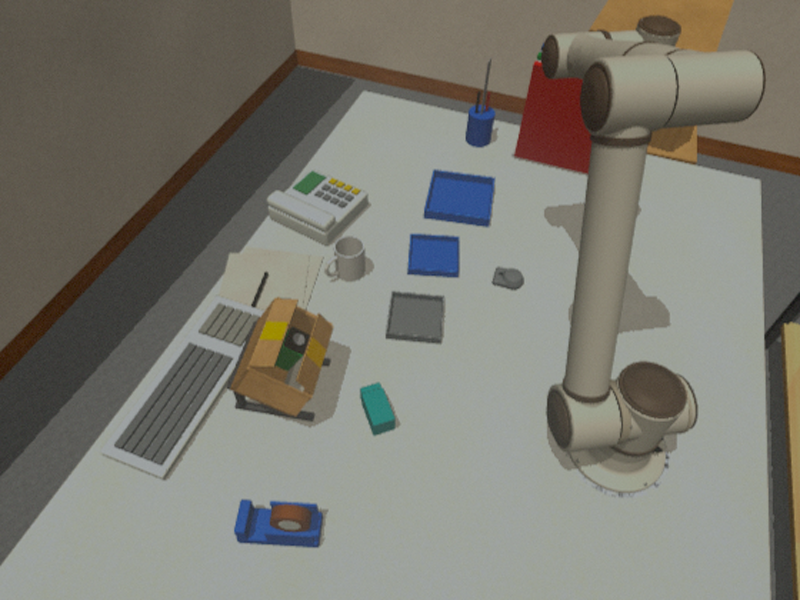

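View pics/top0.png

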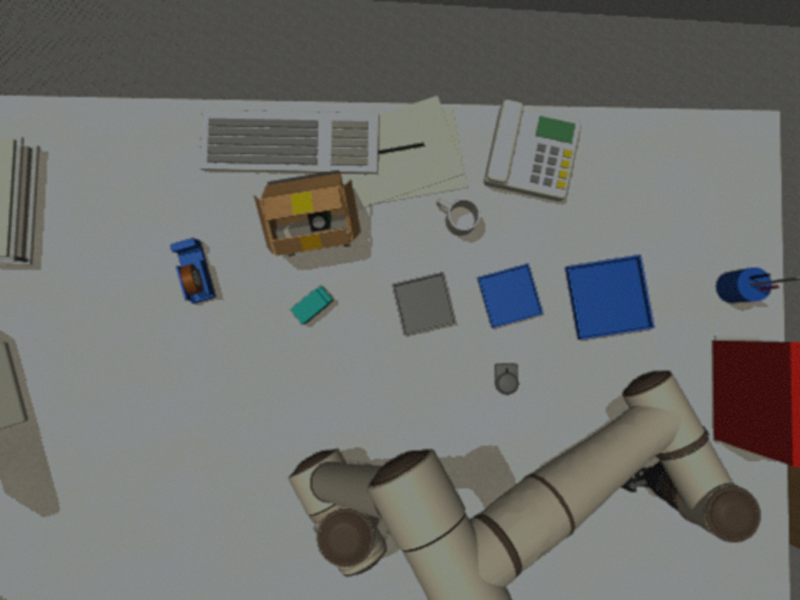

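```bash
cat > h.py <<'E'
from bench import arm
import numpy as np, cv2
from scipy.spatial.transform import Rotation as Ro
P={n:arm.camera_params(n) for n in("side","top")}
def proj(n,X):
    p=P[n];c=np.atleast_2d(X)@p["R"].T+p["t"];u=c@p["intrinsics"].T;return u[:,:2]/u[:,2:]
def ray(n,uv):
    p=P[n];d=p["R"].T@np.linalg.inv(p["intrinsics"])@[uv[0],uv[1],1];return -p["R"].T@p["t"],d
def onz(n,uv,z):
    o,d=ray(n,uv);return o+d*(z-o[2])/d[2]
def crop(n,x0,y0,w,h,s,f,pts=None):
    im=arm.get_image(n)[y0:y0+h,x0:x0+w,::-1];im=cv2.resize(im,None,fx=s,fy=s,interpolation=cv2.INTER_CUBIC)
    cv2.imwrite(f,im)
E
python3 - <<'E'
from h import *
crop("top",170,110,100,75,8,"pics/t1.png")
crop("side",150,200,100,75*4//3-0,6,"pics/s1.png")
im=arm.get_image("top");hsv=cv2.cvtColor(im,cv2.COLOR_RGB2HSV)
m=cv2.inRange(hsv,(108,120,60),(125,255,255))
c,_=cv2.findContours(m,cv2.RETR_EXTERNAL,cv2.CHAIN_APPROX_NONE)
for k in c:
    if cv2.contourArea(k)>600:
        b=cv2.boxPoints(cv2.minAreaRect(k));W=np.array([onz("top",q,22) for q in b]);print(W.round(0).tolist(),W.mean(0),np.linalg.norm(W-np.roll(W,1,0),axis=1))
E
```

```text
[[558.0, -292.0, 22.0], [596.0, -414.0, 22.0], [475.0, -450.0, 22.0], [437.0, -328.0, 22.0]] [ 516.45582422 -370.91491108   22.        ] [126.22639089 128.22848033 126.41945993 127.52741058]
[[589.0, -507.0, 22.0], [623.0, -691.0, 22.0], [446.0, -719.0, 22.0], [412.0, -536.0, 22.0]] [ 517.57633855 -613.29280009   22.        ] [179.46472423 187.5768791  179.70932119 186.08452376]
```

View pics/t1.png

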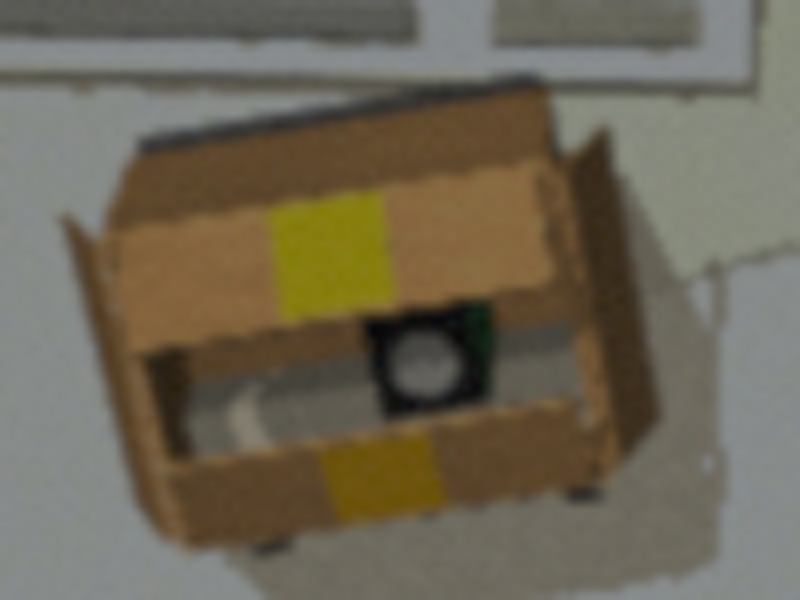

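View pics/s1.png

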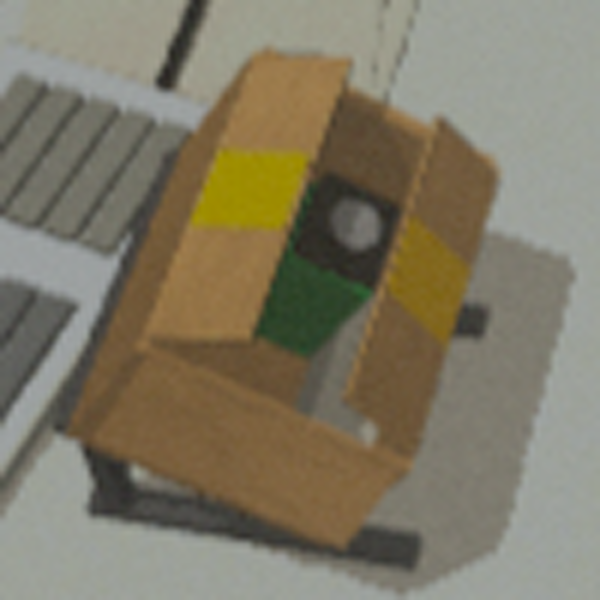

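```bash
cat > fit.py <<'E'
from h import *
from scipy.optimize import least_squares
def frame(q):
    return Ro.from_euler('z',q[3]).as_matrix()@Ro.from_euler('y',-np.pi/6).as_matrix(), np.array(q[:3])
def model(q,k):
    R,o=frame(q);ff,fn,yc=q[4:7]
    far=lambda s,r:(136-r*np.cos(ff),s,104+r*np.sin(ff)); near=lambda s,r:(2+r*np.cos(fn),s,104+r*np.sin(fn))
    L={'fhL':far(83,0),'fhR':far(-83,0),'feL':far(83,52),'feR':far(-83,52),'nhL':near(83,0),'nhR':near(-83,0),'neL':near(83,52),'neR':near(-83,52),
     'cL':(39.5,yc+22.5,99),'cR':(39.5,yc-22.5,99)}
    return R@np.array(L[k])+o
T={'fhL':(112,228),'fhR':(548,160),'feL':(138,352),'feR':(548,285),'neL':(172,462),'neR':(575,402),'nhL':(190,547),'nhR':(600,482),'cL':(385,415),'cR':(492,400)}
S={'fhR':(265,50),'feR':(350,58),'feL':(250,340),'fhL':(148,345),'neR':(437,120),'neL':(345,400),'nhR':(497,170),'nhL':(410,460)}
obs=[('top',k,(170+u/8-.4,110+v/8-.4)) for k,(u,v) in T.items()]+[('side',k,(150+u/6-.4,200+v/6-.4)) for k,(u,v) in S.items()]
f=lambda q:np.concatenate([proj(n,model(q,k))[0]-uv for n,k,uv in obs])
if __name__=="__main__":
    r=least_squares(f,[650,20,30,0.15,.5,.5,0],loss='soft_l1',x_scale=[10,10,10,.1,.1,.1,10])
    print(r.x.round(3));
    for (n,k,_),e in zip(obs,r.fun.reshape(-1,2)):print(n,k,e.round(1))
    np.save('q.npy',r.x)
    R,o=frame(r.x);print(R.round(3))
    for p in [(69,0,104),(136,0,104),(2,0,104),(62,r.x[6],51.5),(62,r.x[6],99)]:print(p,(R@p+o).round(1))
    for k in('neL','neR','feL','feR'):print(k,model(r.x,k).round(1))
E
python3 fit.py
```

```text
[ 6.57687e+02  1.05791e+02  2.73380e+01  1.84000e-01  7.78000e-01
  5.12000e-01 -2.42870e+01]
top fhL [1.  0.7]
top fhR [-1.1  0.7]
top feL [-0.8  0.2]
top feR [ 1.  -0.1]
top neL [-0.8  0.6]
top neR [ 0.6 -0.4]
top nhL [ 0.9 -0.1]
top nhR [-0.1 -0.2]
top cL [-0.1  1.1]
top cR [0.3 0.7]
side fhR [-1.4  1.5]
side feR [ 0.5 -0.1]
side feL [-0.3  0.1]
side fhL [-0.6 -1.1]
side neR [ 0.1 -0.8]
side neL [-0.4 -0.4]
side nhR [-0.3  1.3]
side nhL [-0.4 -0.3]
[[ 0.851 -0.183 -0.492]
 [ 0.159  0.983 -0.092]
 [ 0.5    0.     0.866]]
(69, 0, 104) [665.3 107.2 151.9]
(136, 0, 104) [722.4 117.8 185.4]
(2, 0, 104) [608.3  96.6 118.4]
(62, np.float64(-24.286943371651184), 51.5) [689.6  87.  102.9]
(62, np.float64(-24.286943371651184), 99) [666.3  82.7 144.1]
neL [619.1 183.  163.1]
neR [649.5  19.8 163.1]
feL [657.7 190.2 198.5]
feR [688.1  27.  198.5]
```

```bash
cat >> h.py <<'E'
def rot(y,z): return np.column_stack([np.cross(y,z),y,z])
def rel(pos,Rt,p0=None,R0=None):
    s=arm.read_state()
    if p0 is None:p0=s["position"];R0=Ro.from_quat(s["ee_rot"]).as_matrix()
    return (R0.T@(np.array(pos)-p0)).round(0),Ro.from_matrix(R0.T@Rt).as_rotvec().round(3)
E
cat > wp.py <<'E'
from fit import *
q=np.load('q.npy');R,o=frame(q);w=lambda *c:R@np.array(c)+o
Y=R[:,1];F=np.cross(Y,[0,0,1.]);Z=np.array([0,0,1.])
Rv=rot(Y,-Z);Rc=rot(Y,-R[:,2])
H=w(136,30,104);N=w(2,30,104)
E
python3 - <<'E'
from wp import *
np.set_printoptions(suppress=True)
print(F)
A=H-68*F-23*Z
p=A+0;p[2]=300
print(A,p,rel(p,Rv)); s=arm.read_state();print(rel(np.r_[s["position"][:2],300],Rv))
for a in ((-68,-23),(-7,30)):print('far rel to p',rel(H+a[0]*F+a[1]*Z,Rv,p,Rv)[0])
for a in ((45,25),(0,25),(-38,20)):print('near rel to p',rel(N+a[0]*F+a[1]*Z,Rv,p,Rv)[0])
E
```

```text
[ 0.98310671  0.18303334 -0.        ]
[650.01254387 134.87730459 162.40446615] [650.01254387 134.87730459 300.        ] (array([-663.,  586.,  -69.]), array([ 0.001, -0.   ,  0.079]))
(array([  0.,   0., -69.]), array([ 0.001, -0.   ,  0.079]))
far rel to p [  0.   0. 138.]
far rel to p [-61.   0.  85.]
near rel to p [  3.  -0. 157.]
near rel to p [ 48.  -0. 157.]
near rel to p [ 86.  -0. 162.]
```

Request:
servo_tool(
  rows=[
    [[0,0,0,-70,0,0,0.079],[0,0,0,-70,0,0,0.079],[0,-663,586,-70,0,0,0.079],[0,-663,586,-70,0,0,0.079],[0,-663,586,-70,0,0,0.079],[0,-663,586,-70,0,0,0.079],[0,-663,586,-70,0,0,0.079],[0,-663,586,-70,0,0,0.079],[0,-663,586,-70,0,0,0.079],[0,-663,586,-70,0,0,0.079]],
  ],
)

```text
clock: 1.5
position: [438.8, -184.5, 301.4]
ee_rot: [-0.092, 0.996, -0.0, 0.0]
contact_force: [0.9, -0.3, -0.2]
gripper_width: 0.0
grasp_force: 0.0
```

Request:
servo_tool(
  rows=[
    [[0,-220,195,0,0,0,0],[0,-220,195,0,0,0,0],[0,-220,195,0,0,0,0],[0,-220,195,0,0,0,0],[0,-220,195,0,0,0,0],[0,-220,195,0,0,0,0]],
  ],
)

```text
clock: 2.25
position: [619.8, 48.0, 299.2]
ee_rot: [-0.093, 0.996, -0.0, -0.001]
contact_force: [-0.6, 0.6, -0.4]
gripper_width: 0.3
grasp_force: 0.0
```

Run:
```python
from wp import *
A=H-68*F-23*Z;p=A+0;p[2]=300
s=arm.read_state();print(s["clock"],s["position"],s["gripper_width"],s["contact_force"],rel(p,Rv))
```

```text
2.25 [619.78543635  48.02813491 299.21532283] 0.32696791462071184 [-0.62890205  0.57109556 -0.42249842] (array([-46.,  80.,  -1.]), array([ 0.   , -0.002,  0.003]))
```

Request:
servo_tool(
  rows=[
    [[0,0,0,0,0,0,0],[0,0,0,0,0,0,0],[0,0,0,0,0,0,0]],
  ],
)

```text
clock: 2.62
position: [618.3, 44.5, 301.9]
ee_rot: [-0.091, 0.996, 0.0, 0.0]
contact_force: [0.8, -0.5, 0.8]
gripper_width: 0.1
grasp_force: 0.0
```

Run:
```python
from wp import *
A=H-68*F-23*Z;p=A+0;p[2]=300
s=arm.read_state();print(s["clock"],s["position"],rel(p,Rv))
```

```text
2.625 [618.32740918  44.5163806  301.92975558] (array([-48.,  83.,   2.]), array([ 0.   ,  0.001, -0.001]))
```

Go to the point above the gap, settle, then take a check picture.

Request:
servo_tool(
  rows=[
    [[0,-48,83,0,0,0,0],[0,-48,83,0,0,0,0],[0,-48,83,0,0,0,0],[0,-48,83,60,0,0,0],[0,-48,83,85,0,0,0],[0,-48,83,85,0,0,0],[0,-48,83,85,0,0,0]],
  ],
)

```text
clock: 3.5
position: [651.7, 135.2, 218.5]
ee_rot: [-0.092, 0.996, 0.0, 0.002]
contact_force: [-0.1, 0.6, 0.6]
gripper_width: -0.1
grasp_force: 0.0
```

Run:
```python
from wp import *
A=H-68*F-23*Z
s=arm.read_state();print(s["clock"],s["position"],rel(A,Rv))
print(proj('side',s["position"]))
crop("side",130,160,130,97,6,"pics/s2.png")
```

```text
3.5 [651.72812914 135.24920136 218.53736213] (array([ 2., -0., 56.]), array([-0.   ,  0.003, -0.001]))
[[201.63701705 236.96274338]]
```

View pics/s2.png

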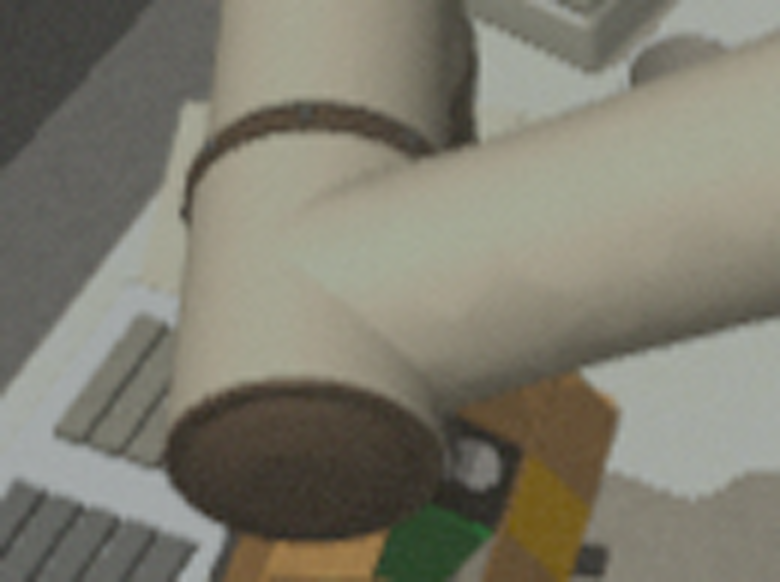

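The arm hides the flaps, so I go by the fit. Lowering into the gap, then pushing the far flap.

Request:
servo_tool(
  rows=[
    [[0,2,0,20,0,0,0],[0,2,0,40,0,0,0],[0,2,0,57,0,0,0],[0,2,0,57,0,0,0]],
  ],
)

```text
clock: 4.05
position: [648.5, 135.3, 158.6]
ee_rot: [-0.092, 0.996, -0.0, -0.001]
contact_force: [0.4, 0.4, -0.1]
gripper_width: -0.1
grasp_force: 0.0
```

Request:
servo_tool(
  rows=[
    [[0,-10,0,-8,0,0,0],[0,-20,0,-17,0,0,0],[0,-30,0,-26,0,0,0],[0,-40,0,-35,0,0,0],[0,-50,0,-44,0,0,0],[0,-61,0,-53,0,0,0],[0,-61,0,-53,0,0,0]],
  ],
)

```text
clock: 4.92
position: [709.9, 146.9, 214.0]
ee_rot: [-0.092, 0.996, 0.0, 0.002]
contact_force: [-0.9, -0.1, -1.1]
gripper_width: 0.3
grasp_force: 0.0
```

Run:
```python
from wp import *
s=arm.read_state();print(s["clock"],s["position"],rel(H-7*F+30*Z,Rv))
C=H-68*F;C[2]=218
print(rel(C,Rv),[rel(N+a*F+b*Z,Rv,C,Rv)[0] for a,b in ((45,25),(0,25),(-38,20))])
```

```text
4.925 [709.94858208 146.88676221 213.99304321] (array([ 0., -1., -1.]), array([ 0.   ,  0.003, -0.   ]))
(array([61., -1., -4.]), array([ 0.   ,  0.003, -0.   ])) [array([ 3., -0., 75.]), array([48., -0., 75.]), array([86., -0., 80.])]
```

Request:
servo_tool(
  rows=[
    [[0,58,0,-4,0,0,0],[0,58,0,-4,0,0,0],[0,58,0,-4,0,0,0],[0,58,0,30,0,0,0],[0,58,0,60,0,0,0],[0,59,0,73,0,0,0],[0,59,0,73,0,0,0]],
  ],
)

```text
clock: 5.8
position: [651.3, 135.9, 138.8]
ee_rot: [-0.092, 0.996, -0.0, -0.0]
contact_force: [-0.2, 0.4, -0.6]
gripper_width: -0.4
grasp_force: 0.0
```

Request:
servo_tool(
  rows=[
    [[0,10,0,0,0,0,0],[0,20,0,0,0,0,0],[0,30,0,0,0,0,0],[0,40,0,0,0,0,0],[0,50,0,0,0,0,0],[0,60,0,0,0,0,0],[0,70,0,1,0,0,0],[0,80,0,2,0,0,0],[0,88,0,3,0,0,0],[0,88,0,3,0,0,0]],
  ],
)

```text
clock: 7.05
position: [563.4, 119.5, 136.2]
ee_rot: [-0.092, 0.996, -0.0, -0.001]
contact_force: [-0.0, 0.9, -0.2]
gripper_width: 0.2
grasp_force: 0.0
```

Run:
```python
from wp import *
s=arm.read_state();print(s["clock"],s["position"],s["contact_force"],rel(N-38*F+20*Z,Rv))
```

```text
7.05 [563.40740144 119.53332528 136.15687892] [-0.02829758  0.9349144  -0.21944616] (array([-2., -1., -2.]), array([-0.   , -0.001, -0.   ]))
```

Retreat up and back, and look.

Request:
servo_tool(
  rows=[
    [[65,0,0,-60,0,0,0],[65,0,0,-120,0,0,0],[65,60,-60,-180,0,0,0],[65,100,-120,-180,0,0,0],[65,100,-180,-180,0,0,0],[65,100,-200,-180,0,0,0],[65,100,-200,-180,0,0,0],[65,100,-200,-180,0,0,0]],
  ],
)

```text
clock: 8.05
position: [502.4, -95.2, 316.0]
ee_rot: [-0.091, 0.996, 0.0, -0.0]
contact_force: [-0.6, 0.9, 0.2]
gripper_width: 65.4
grasp_force: 0.0
```

Run:
```python
from h import *
a=arm.get_image("top")[100:190,165:265,::-1];b=arm.get_image("side")[190:310,145:245,::-1]
r=lambda i:cv2.resize(i,None,fx=4,fy=4,interpolation=cv2.INTER_CUBIC)
o=np.zeros((480,800,3),np.uint8);o[:360,:400]=r(a);o[:480,400:]=r(b);cv2.imwrite("pics/c3.png",o)
print(arm.read_state()["position"])
```

```text
[502.63382731 -94.25107598 316.00796626]
```

View pics/c3.png

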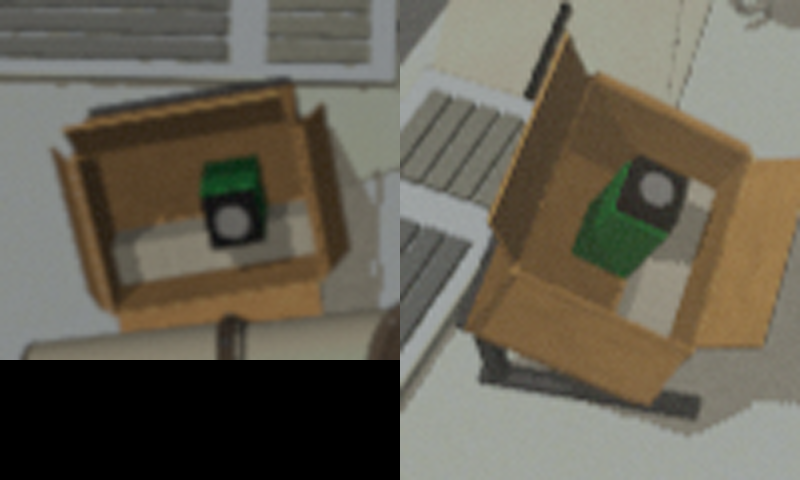

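Run:
```python
from wp import *
for f in(1.8,1.9,2.,2.1,2.2,2.3):
    g=lambda X:(((proj('side',X)[0]-[145,190])*4+[400,0])).round(0)
    t=lambda X:(((proj('top',X)[0]-[165,100])*4)).round(0)
    ff=lambda s:w(136-52*np.cos(f),s,104+52*np.sin(f)); nn=lambda s:w(2+52*np.cos(f),s,104+52*np.sin(f))
    print(f,'far +y',g(ff(83)),'-y',g(ff(-83)),'top',t(ff(83)),t(ff(-83)),'near +y',g(nn(83)),'top',t(nn(83)))
yc=q[6]
for c in((39.5,22.5),(84.5,22.5),(39.5,-22.5),(84.5,-22.5),(62,0)):
    X=w(c[0],yc+c[1],99);print(c,'top',t(X),'side',g(X))
```

```text
1.8 far +y [524. 225.] -y [600.  36.] top [ 67. 161.] [285. 125.] near +y [736. 324.] top [115. 350.]
1.9 far +y [516. 223.] -y [593.  34.] top [ 66. 154.] [283. 118.] near +y [742. 328.] top [116. 354.]
2.0 far +y [508. 221.] -y [586.  32.] top [ 64. 147.] [282. 111.] near +y [747. 331.] top [118. 359.]
2.1 far +y [501. 220.] -y [579.  31.] top [ 63. 140.] [281. 105.] near +y [751. 335.] top [119. 363.]
2.2 far +y [493. 219.] -y [572.  30.] top [ 62. 133.] [280.  98.] near +y [755. 340.] top [121. 366.]
2.3 far +y [486. 218.] -y [566.  30.] top [ 62. 127.] [279.  92.] near +y [758. 344.] top [122. 369.]
(39.5, 22.5) top [211. 250.] side [673. 226.]
(84.5, 22.5) top [199. 198.] side [617. 199.]
(39.5, -22.5) top [266. 241.] side [689. 176.]
(84.5, -22.5) top [255. 189.] side [635. 150.]
(62, 0) top [233. 220.] side [654. 188.]
```

Run:
```python
from wp import *
yc=q[6]+0.5
a=w(62,yc,190);b=w(62,yc,48);print(a,b,rel(a,Rc),arm.read_state()["position"])
```

```text
[621.43175717  74.84498068 222.88265088] [691.23233332  87.84034787  99.90704354] (array([-148.,  144.,   93.]), array([ 0.001, -0.524,  0.001])) [502.63382731 -94.25107598 316.00796626]
```

Request:
servo_tool(
  rows=[
    [[65,-50,50,0,0,0,0],[65,-100,100,0,0,-0.15,0],[65,-148,144,10,0,-0.3,0],[65,-148,144,50,0,-0.45,0],[65,-148,144,93,0,-0.524,0],[65,-148,144,93,0,-0.524,0],[65,-148,144,93,0,-0.524,0],[65,-148,144,93,0,-0.524,0]],
  ],
)

```text
clock: 9.15
position: [624.9, 74.9, 227.6]
ee_rot: [-0.089, 0.961, 0.025, 0.261]
contact_force: [-0.2, -0.6, 0.3]
gripper_width: 65.1
grasp_force: 0.0
```

Run:
```python
from wp import *
yc=q[6]+0.5
print(rel(w(62,yc,190),Rc),rel(w(62,yc,48),Rc),arm.read_state()["gripper_width"])
crop("top",150,100,130,95,5,"pics/t4.png")
```

```text
(array([5., 1., 2.]), array([ 0.001,  0.007, -0.   ])) (array([  6.,   0., 144.]), array([ 0.001,  0.007, -0.   ])) 65.10698689171795
```

View pics/t4.png

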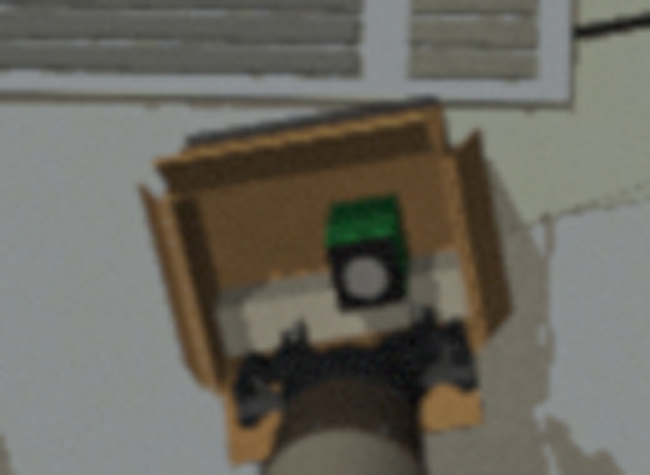

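Request:
servo_tool(
  rows=[
    [[65,5,0,30,0,0.007,0],[65,5,0,60,0,0.007,0],[65,5,0,80,0,0.007,0],[65,5,0,95,0,0.007,0],[65,5,0,107,0,0.007,0],[65,5,0,107,0,0.007,0]],
  ],
)

```text
clock: 9.95
position: [674.7, 81.1, 135.3]
ee_rot: [-0.09, 0.964, 0.027, 0.249]
contact_force: [-0.7, -0.0, -0.5]
gripper_width: 65.2
grasp_force: 0.0
```

Run:
```python
from wp import *
print(rel(w(62,q[6]+.5,48),Rc))
```

```text
(array([ 2.,  3., 39.]), array([ 0.008, -0.018, -0.001]))
```

Request:
servo_tool(
  rows=[
    [[65,1,2,15,0,-0.01,0],[65,1,2,30,0,-0.01,0],[65,1,2,38,0,-0.01,0],[65,1,2,38,0,-0.01,0]],
  ],
)

```text
clock: 10.45
position: [693.8, 83.3, 112.7]
ee_rot: [-0.091, 0.965, 0.033, 0.244]
contact_force: [-17.8, 2.5, 16.8]
gripper_width: 64.6
grasp_force: 11.4
```

Request:
servo_tool(
  rows=[
    [[30,0,0,0,0,0,0],[30,0,0,0,0,0,0],[30,0,0,0,0,0,0],[30,0,0,0,0,0,0],[30,0,0,0,0,0,0],[30,0,0,0,0,0,0]],
  ],
)

```text
clock: 11.2
position: [695.6, 83.9, 113.6]
ee_rot: [-0.092, 0.964, 0.034, 0.246]
contact_force: [-10.8, 0.5, 14.6]
gripper_width: 47.2
grasp_force: 58.3
```

Run:
```python
from wp import *
s=arm.read_state();print(s["clock"],s["contact_force"],s["grasp_force"],R.T@(s["position"]-o),rel(w(62,q[6]+.5,48),Rc))
```

```text
11.2 [-10.79289453   0.46805323  14.57105813] 58.29977585468441 [ 71.96489713 -28.41811674  58.10123443] (array([10.,  4., 10.]), array([ 0.023, -0.022,  0.   ]))
```

Request:
servo_tool(
  rows=[
    [[30,0,0,-6,0,0,0],[30,0,0,-12,0,0,0],[30,0,0,-18,0,0,0],[30,0,0,-18,0,0,0]],
  ],
)

```text
clock: 11.7
position: [687.6, 82.0, 126.4]
ee_rot: [-0.092, 0.965, 0.034, 0.245]
contact_force: [2.3, 0.6, 3.7]
gripper_width: 47.1
grasp_force: 61.8
```

Run:
```python
from wp import *
s=arm.read_state();print(s["clock"],s["contact_force"],s["grasp_force"],s["gripper_width"],R.T@(s["position"]-o),rel(w(62,q[6]+.5,48),Rc))
crop("top",150,90,130,97,6,"pics/t5.png")
```

```text
11.7 [2.34462015 0.5717086  3.6749213 ] 61.78606953006238 47.089419573669666 [ 71.18725818 -28.87081013  73.23963322] (array([ 9.,  4., 26.]), array([ 0.023, -0.025,  0.   ]))
```

View pics/t5.png

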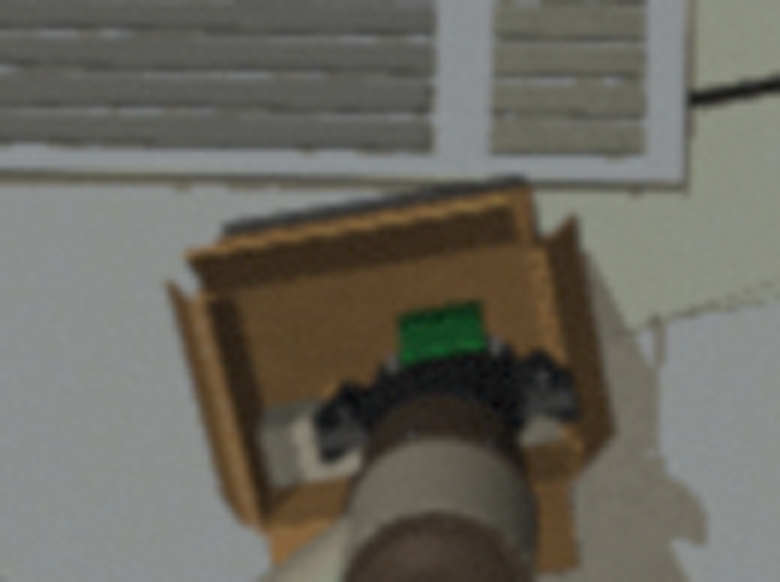

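Request:
servo_tool(
  rows=[
    [[30,0,1,-10,0,0,0],[30,0,2,-20,0,0,0],[30,0,2,-30,0,0,0],[30,0,2,-40,0,0,0],[30,0,2,-40,0,0,0]],
  ],
)

```text
clock: 12.38
position: [666.4, 78.4, 159.8]
ee_rot: [-0.091, 0.965, 0.033, 0.242]
contact_force: [0.3, 0.4, -2.3]
gripper_width: 47.6
grasp_force: 62.1
```

Request:
servo_tool(
  rows=[
    [[30,0,0,-15,0,0,0],[30,0,0,-30,0,0,0],[30,0,0,-45,0,0,0],[30,0,0,-60,0,0,0],[30,0,0,-75,0,0,0],[30,0,0,-75,0,0,0]],
  ],
)

```text
clock: 13.12
position: [633.2, 71.0, 228.1]
ee_rot: [-0.092, 0.965, 0.034, 0.245]
contact_force: [0.8, -0.8, -1.2]
gripper_width: 47.4
grasp_force: 62.1
```

Run:
```python
from wp import *
s=arm.read_state();print(s["clock"],s["contact_force"],s["grasp_force"],s["gripper_width"],R.T@(s["position"]-o))
crop("side",130,150,130,97,6,"pics/s6.png")
```

```text
13.125 [ 0.81474197 -0.83134516 -1.24131869] 62.10320109967142 47.444294242200264 [ 74.00498423 -29.66871892 189.11679663]
```

View pics/s6.png

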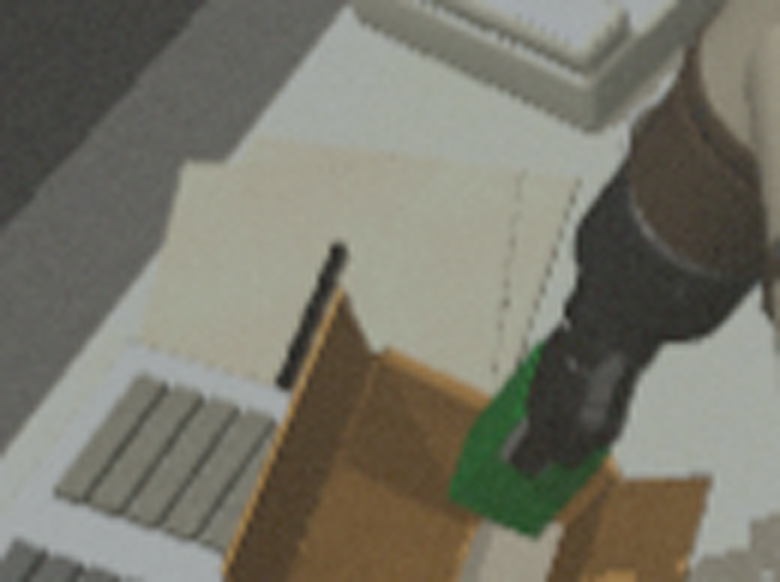

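```bash
cat > tgt.py <<'E'
from wp import *
Rg=Ro.from_quat([-.092,.9645,.034,.246]).as_matrix();pg=np.array([695.6,83.9,113.6])
tc=Rg.T@(w(62,q[6],51.5)-pg);tc[1]=0
Rt=Ro.from_euler('z',q[3]).as_matrix()@R.T@np.eye(3) if 0 else Ro.from_euler('z',q[3]).as_matrix()@(R.T@Rg)
def tcp(x,y,zc): return np.array([x,y,zc])-Rt@tc
E
python3 - <<'E'
from tgt import *
print(tc,Rt[:,2],tcp(516.5,-371,51.5))
s=arm.read_state();print(s["joints"].round(2))
for z in(130,170):print(rel(tcp(516.5,-371,z),Rt))
print(rel(s["position"]+[0,0,80],Rt))
E
```

```text
[9.79104051 0.         6.88700899] [-0.02613752  0.01879108 -0.99948173] [ 526.30295749 -369.33613596   58.16550434]
[ 0.4   0.2  -0.43  0.18 -0.45 -1.93]
(array([ 206., -413.,  -18.]), array([-0.001,  0.519,  0.012]))
(array([ 187., -412.,  -54.]), array([-0.001,  0.519,  0.012]))
(array([-38.,   2., -70.]), array([-0.001,  0.519,  0.012]))
```

Request:
servo_tool(
  rows=[
    [[30,-19,0,-35,0,0,0],[30,-38,0,-70,0,0,0],[30,0,-60,-70,0,0.1,0],[30,40,-120,-64,0,0.2,0],[30,80,-180,-60,0,0.3,0],[30,120,-240,-56,0,0.4,0],[30,160,-300,-54,0,0.519,0.012],[30,187,-360,-54,0,0.519,0.012],[30,187,-412,-54,0,0.519,0.012],[30,187,-412,-54,0,0.519,0.012]],
  ],
)

```text
clock: 14.42
position: [525.1, -372.0, 174.4]
ee_rot: [-0.09, 0.996, 0.01, -0.014]
contact_force: [1.0, 0.4, -1.8]
gripper_width: 47.2
grasp_force: 62.3
```

Request:
servo_tool(
  rows=[
    [[30,0,0,0,0,0,0],[30,0,0,0,0,0,0],[30,0,0,0,0,0,0]],
  ],
)

```text
clock: 14.8
position: [526.3, -368.2, 176.8]
ee_rot: [-0.092, 0.996, 0.01, -0.013]
contact_force: [1.2, 0.5, -1.3]
gripper_width: 47.3
grasp_force: 62.3
```

Run:
```python
from tgt import *
s=arm.read_state();print(s["clock"],s["contact_force"],s["joints"].round(2))
for z in(170,70,51.5):print(rel(tcp(516.5,-371,z),Rt))
crop("side",240,120,130,97,6,"pics/s7.png")
```

```text
14.8 [ 1.21453682  0.5314458  -1.27440038] [-0.36  0.47  0.   -0.01 -1.14 -1.02]
(array([ 0., -1.,  0.]), array([-0.001, -0.001,  0.001]))
(array([ -2.,  -3., 100.]), array([-0.001, -0.001,  0.001]))
(array([ -3.,  -4., 119.]), array([-0.001, -0.001,  0.001]))
```

View pics/s7.png

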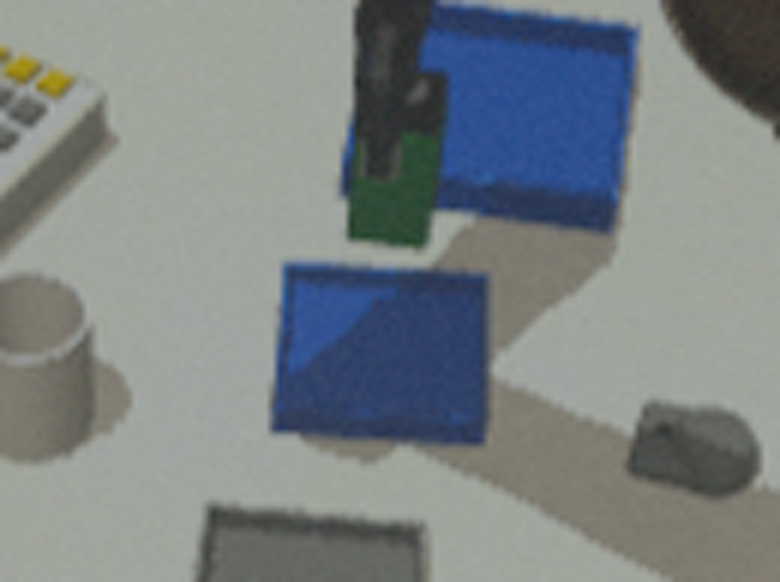

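Run:
```python
from tgt import *
s=arm.read_state();Rn=Ro.from_quat(s["ee_rot"]).as_matrix();c=s["position"]+Rn@tc
A=Rn@Rg.T@R
for x in(-24,24):
  for y in(-24,24):
    print(x,y,[((proj('side',c+A@[x,y,z])[0]-[240,120])*6).round(0) for z in(-47.5,0,47.5)])
```

```text
-24 -24 [array([437., 196.]), array([444., 136.]), array([452.,  71.])]
-24 24 [array([427., 252.]), array([434., 191.]), array([442., 127.])]
24 -24 [array([357., 186.]), array([362., 125.]), array([368.,  60.])]
24 24 [array([345., 241.]), array([350., 180.]), array([356., 116.])]
```

Request:
servo_tool(
  rows=[
    [[30,-1,-2,40,0,0,0],[30,-2,-3,75,0,0,0],[30,-3,-4,100,0,0,0],[30,-3,-4,110,0,0,0],[30,-3,-4,114,0,0,0],[30,-3,-4,114,0,0,0]],
  ],
)

```text
clock: 15.6
position: [527.1, -370.7, 63.5]
ee_rot: [-0.092, 0.996, 0.01, -0.012]
contact_force: [0.3, -0.1, -2.0]
gripper_width: 47.1
grasp_force: 62.2
```

Request:
servo_tool(
  rows=[
    [[30,0,0,2,0,0,0],[30,0,0,4,0,0,0],[30,0,0,4,0,0,0]],
  ],
)

```text
clock: 15.98
position: [526.2, -370.6, 58.5]
ee_rot: [-0.092, 0.996, 0.01, -0.013]
contact_force: [-0.6, -0.5, -0.9]
gripper_width: 47.2
grasp_force: 62.2
```

Request:
servo_tool(
  rows=[
    [[30,0,0,1,0,0,0],[30,0,0,2,0,0,0],[30,0,0,2,0,0,0]],
  ],
)

```text
clock: 16.35
position: [526.3, -370.6, 56.4]
ee_rot: [-0.092, 0.996, 0.01, -0.013]
contact_force: [-0.3, 0.4, -1.6]
gripper_width: 47.2
grasp_force: 62.1
```

Request:
servo_tool(
  rows=[
    [[30,0,0,1,0,0,0],[30,0,0,2,0,0,0],[30,0,0,2,0,0,0]],
  ],
)

```text
clock: 16.73
position: [526.5, -370.5, 56.2]
ee_rot: [-0.092, 0.996, 0.01, -0.013]
contact_force: [-1.1, 2.9, 6.7]
gripper_width: 47.6
grasp_force: 63.0
```

Request:
servo_tool(
  rows=[
    [[30,0,0,0,0,0,0],[30,0,0,0,0,0,0]],
  ],
)

```text
clock: 16.98
position: [526.5, -370.5, 56.2]
ee_rot: [-0.092, 0.996, 0.01, -0.013]
contact_force: [-2.0, 2.5, 5.8]
gripper_width: 47.7
grasp_force: 63.0
```

Request:
servo_tool(
  rows=[
    [[75,0,0,0,0,0,0],[75,0,0,0,0,0,0],[75,0,0,0,0,0,0],[75,0,0,-20,0,0,0],[75,0,0,-60,0,0,0],[75,0,0,-120,0,0,0],[75,60,-60,-160,0,0,0],[75,100,-120,-160,0,0,0],[75,100,-150,-160,0,0,0],[75,100,-150,-160,0,0,0]],
  ],
)

```text
clock: 18.23
position: [457.6, -542.7, 212.3]
ee_rot: [-0.089, 0.996, 0.01, -0.013]
contact_force: [0.0, 0.2, -0.3]
gripper_width: 75.0
grasp_force: 0.0
```

Run:
```python
from h import *
print(arm.read_state()["contact_force"],arm.read_state()["position"])
b=arm.get_image("side")[120:240,145:345,::-1];b2=arm.get_image("side")[230:310,145:245,::-1]
a=arm.get_image("top")[100:240,165:395,::-1]
o=np.zeros((600,800,3),np.uint8)
for i,y in((b,0),(a,300)):
    i=cv2.resize(i,None,fx=2.1,fy=2.1,interpolation=cv2.INTER_CUBIC);o[y:y+i.shape[0],:i.shape[1]]=i[:300]
c=cv2.resize(arm.get_image("side")[130:205,280:340,::-1],None,fx=5,fy=5);o[:375,480:780]=c
cv2.imwrite("pics/f.png",o)
```

```text
[ 0.01719531  0.19511288 -0.32226483] [ 457.57101839 -542.69117611  212.26629457]
```

View pics/f.png

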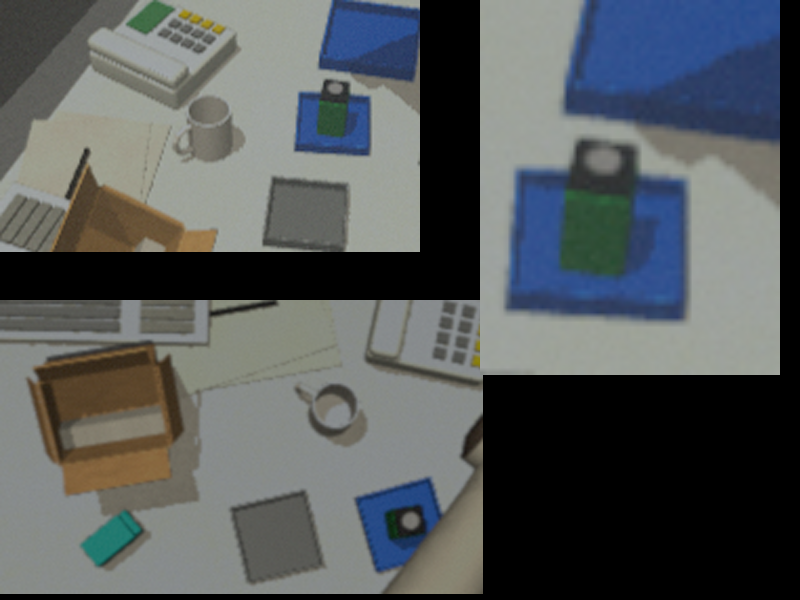

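The picture shows the dispenser upright in the middle of the blue tray (about (600,220) in the right-hand crop). Both flaps are folded back, and the mug hasn't moved.

```bash
python3 -c "
from bench import arm
print(arm.job_done())"
```

```text
the job is handed in; nothing more can be done
None
```

I folded both carton flaps well back, stood the green clip dispenser upright in the middle of the blue tray, released it, and handed the job in at about 18 s. During the grasp the gripper pressed on something, probably the carton rim, at up to about 25 N in the readings I took (limit 40 N); no verdict came back.

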